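# Tip the glue bottle nose-down into its rest

## Task

Put the glue bottle nose-down in its rest for the next job, only pushing with the fingertips, never gripping or lifting it. First swing the keeper bar well clear by its peg, then gently push the standing bottle high on its body so that it topples off its step and lies in the V-shaped cradle. Finally push it gently down the cradle by its underside until its shoulder meets the wooden yoke, and swing the keeper fully back against its stop pin, over the neck, leaving the mandrel and the ferrules beside the rest standing where they are.

Things in the scene. Friction and masses are not known exactly. Their poses are not given: they have to be found in the camera images.
- bottle_rest: Wooden bottle rest fixed to the table, base 228 x 100 mm. Origin: on the table under the middle of the step's front edge; x points level from the step down the cradle (the way the bottle must fall), y to the left seen that way, z up. Step: x = -60 to 0 mm, top 60 mm above the table, in a stall between two cheeks 50 mm apart, tops 120 mm (96 mm from x = 0 to 48 mm); open at front, back and top.
- neck_seat (a point): Fixed point where the middle of the neck is once the bottle is home: x = 123, y = 0, z = 49 mm of the rest; its underside is then near x = 16 mm. The cradle, a V of aluminium angle, runs there from the step's edge, 15 degrees downhill, to the yoke: two wooden blocks 33 mm apart (x = 104 to 120 mm) that stop the shoulder. Posts behind them: tops 67 mm up, 47 mm out in y.
- bottle_mid (a point): Closed white squeeze bottle, orange cap, about 0.14 kg, standing loose on the step 3 to 8 mm behind the cradle. Point on its axis 51 mm above its underside, z axis towards the nozzle. Body 44 mm across, straight to 75 mm, rounded shoulder to 102; neck 26 mm, to 121; nozzle 12 mm, to 148. It falls once tilted 25 degrees (under 1 N at 70 mm up), then lies up to 30 mm short of home; 1 N slides it.
- bottle_neck (a point): Point on the axis of the bottle in the middle of its neck, 111 mm above its underside.
- keeper (a joint): Angle of the level-swinging keeper bar, rad: 0 = shut, straight across between the posts against its stop pin; grows to 1.65 (end stop) as its peg end swings towards the rest's +x, away from the step; starts 0 to 0.15. Pivot at x = 127, y = 37 mm of the rest; bar 12 mm wide, 68 to 77 mm above the table. About 0.5 N at the peg moves it; it stays where left. Shut, it bars the bottle's way.
- keeper_peg (a point): Upright round wooden peg at the keeper's free end, to push the bar by: 11 mm across, its top 108 mm above the table, this point 93 mm above it, 86 mm from the pivot. With the keeper shut it is at x = 127, y = -49 mm of the rest.
- ferrule_a: A small black plastic ferrule (tube, 14 mm across, 26 mm tall) standing on the table by the near side of the rest's posts; bystander. Origin: centre of its underside.
- ferrule_b: A second black ferrule, 14 mm across and 26 mm tall, standing beside the first; bystander. Origin: centre of its underside.
- mandrel: A bright steel mandrel, 75 mm tall, standing on its 23 mm flange on the table by the near side of the rest, level with the step; bystander. Origin: centre of its underside.
Mind the look-alikes: they are no part of the job. There is more than one size of the part that bears bottle_mid; the job needs the larger.

How it is judged:
By the outcome, as a careful person would: the job done as asked, in the order asked, and still so for the second after the job is handed in, with the robot touching nothing.
It also fails if it takes over 72 s, if anything falls off the work surface, if the arm or the gripper's body presses on something with over 40 N, if the wrist force passes 120 N, or if a joint passes its speed limit or range.

## Robot

A 7-joint arm with a two-finger parallel gripper is mounted at the origin on the work surface; the furniture and walls round the work are solid. World frame = base frame: x ahead of the robot, y to its left, z up, the work surface at z = 0. Lengths are in m, angles in rad, forces in N, time in s.
With the tool pointing down it reaches from about 0.4 to 0.875 m from the base axis. Payload 6.5 kg.
Tool frame: the origin (TCP) lies midway between the tips of the shut fingers; the grasp point (between the pads) lies 19 mm behind it (robot.grasp_offset is the distance from the TCP to the grasp point, in m); z points along the fingers, y is the line along which they close (so a half turn about z gives the same grasp; the last joint's range is limited). The gripper opens to 88 mm and grips with 3 to 60 N. Pads are 18 mm wide; open, the fingers measure 123 mm over their backs; the gripper's body (75 mm by 187 mm) begins 45 mm behind the grasp point.
Start: joints at [-1.214, 0.536, -0.004, 1.538, 0.003, 1.067, -0.071], TCP at [0.267, 0.593, 0.239] pointing down, gripper open.
Joint ranges: [-2.7, 2.7], [-0.37, 2.16], [-1.27, 1.26], [0.24, 2.4], [-1.31, 4.45], [0.19, 1.91], [-2.76, 2.76]. Speed limits (rad/s): [2.39, 2.39, 3.14, 3.14, 3.14, 3.14, 3.14].

## Interface

Orientations are given as a unit quaternion [w, x, y, z].
In Python, from station import robot, imaging gives the robot as it stands.
- The arm moves only by the tool arm_command, never from a script. Its argument "deltas" is one flat list of numbers, 7 for each row, row after row: the turn, a rotation vector about the tool's x, y, z in rad, then the shift along the tool's x, y, z in mm, then the opening, from 0 (shut) to 1 (fully open). A call has 1 to 12 rows; each row is the pose to reach, as a shift and turn from the pose commanded when the call began, along the tool's axes at that moment; what a row does not reach only later rows make up. A row lasts 1/8 s, in which the tool goes at most 62.5 mm and 10.7 degrees, less where a joint would pass 70% of its speed; a pose out of reach is approached as far as the arm can. A call with a gripper value outside its range is refused whole. The fingers move at their own pace and stop on an object; "grip_force" is the grip in N (left out, the last holds). Time passes only in rows, so rows that repeat a pose let the fingers close. It gives the time, the measured TCP pose, the force, the opening and the grip force at its end, in the units of the state.
- robot.get_obs(): the state, without advancing time (a new reading comes with each control period).
- imaging.read_camera(name): name is "scene" or "side" or "wrist"; returns a dict with "pixels" (384x512x3 uint8, blue, green, red), "fx", "fy", "cx", "cy" (pixels), "k1" (the pictures are not rectified: a ray, as slopes to the right and down, at radius r is drawn at 1 + k1 r^2 times it, then the intrinsics apply), "rvec" (rotation vector, rad) and "tvec" (3), from world to camera coordinates, as OpenCV has them; the wrist camera has in their place "mount" (4x4, takes a point from camera to tool coordinates, whose origin is the TCP and whose axes are the flange's). Camera axes: x right, y down, z forward; pixel columns grow to the right and rows downward; lengths in m; the calibration is good to about 2 mm. A picture is of the moment at which its call begins: read the wrist's pose just before it. There is no depth.
- robot.job_done(): hands the job in; it is judged then, once.
The state is a dict: "time": time; "joint_positions": joint angles; "joint_velocities": joint speeds; "joint_efforts": joint torques, N m; "eef_pos": TCP position; "tool_rot": TCP orientation; "ft_force": force on the tool from outside, world axes, zero at the start; "torque": the same for the moment, N m; "opening": opening from 0.0 (shut) to 1.0 (fully open); "grasp_force": force on a finger pad.
Only numpy, scipy, OpenCV 4.12 (cv2) and the standard library are available. Lean on these libraries where they do the work, as an engineer would, in place of code of your own. Each camera call takes 0.05 s, during which the arm holds its last target. There are 200 camera calls.

## Working session

There is one attempt and no reset: what is moved stays moved. The work goes in short steps, Python scripts to look and compute and a tool call to move; the robot and the scene stay as the last step left them, time stands still between calls to the robot, and variables do not carry over. Pictures are saved under pics/ and viewed, at most 10 in all, crops included, and the job is handed in when it is done.

Besides the shell and the picture viewer there is one more tool, called after "Emit:" as a command line: name --argument value ..., lists and objects as JSON in quotes. arm_command: Moves the arm, as the interface text tells. Its arguments: {"type":"object","properties":{"deltas":{"type":"array","items":{"type":"number"}},"grip_force":{"type":"number"}},"required":["deltas"]}

```bash
mkdir -p pics; ls; cat > h.py <<'E'
from station import robot, imaging
import numpy as np, cv2
from scipy.spatial.transform import Rotation as R
def snap(n,f):
    c=imaging.read_camera(n); cv2.imwrite('pics/'+f,c['pixels']); return c
def ray(c,u,v):
    xd=np.array([(u-c['cx'])/c['fx'],(v-c['cy'])/c['fy']]); x=xd.copy()
    for _ in range(20): x=xd/(1+c['k1']*(x@x))
    Rm=cv2.Rodrigues(np.array(c['rvec'],float))[0]; t=np.array(c['tvec'],float).ravel()
    return -Rm.T@t, Rm.T@np.array([x[0],x[1],1])
def onz(c,u,v,z):
    o,d=ray(c,u,v); return o+d*(z-o[2])/d[2]
def proj(c,P):
    Rm=cv2.Rodrigues(np.array(c['rvec'],float))[0]
    p=Rm@np.asarray(P,float)+np.array(c['tvec'],float).ravel(); x=p[:2]/p[2]; x=x*(1+c['k1']*(x@x))
    return np.array([c['fx']*x[0]+c['cx'],c['fy']*x[1]+c['cy']])
E
python3 - <<'E'
from h import *
o=robot.get_obs(); print(o)
import pickle
a=snap('scene','s0.png'); b=snap('side','d0.png')
pickle.dump((a,b),open('cal.pkl','wb'))
im=np.hstack([a['pixels'],b['pixels']]); 
for c in (a,b): print({k:v for k,v in c.items() if k!='pixels'})
cv2.imwrite('pics/a0.png',cv2.resize(a['pixels'],(800,600),interpolation=cv2.INTER_CUBIC))
cv2.imwrite('pics/b0.png',cv2.resize(b['pixels'],(800,600),interpolation=cv2.INTER_CUBIC))
E
```

```text
pics
{'time': 0.0, 'joint_positions': array([-1.21419836,  0.53716877, -0.00443195,  1.53884746,  0.00265365,
        1.0672822 , -0.07120307]), 'joint_velocities': array([-0.00058767, -0.00195678, -0.00121837,  0.00029204,  0.00045051,
       -0.00045444,  0.00113875]), 'joint_efforts': array([-4.90921248e-04, -5.70972025e+01,  9.90220606e-01, -2.51600289e+01,
       -5.63115987e-02,  1.80905481e-02,  1.75370478e-04]), 'eef_pos': array([0.26649032, 0.59220222, 0.23784746]), 'tool_rot': array([-9.18656511e-05,  2.09784363e-01,  9.77747308e-01, -8.45478465e-04]), 'ft_force': array([ 0.36970564, -0.59125601,  0.04856312]), 'torque': array([-0.02258459,  0.03148186, -0.02456008]), 'grasp_force': 0.0, 'opening': 1.000376796551774}
{'fx': 373.491392701701, 'fy': 373.491392701701, 'cx': 255.85303916808357, 'cy': 199.51361739557885, 'k1': 0.031220551647182588, 'rvec': array([ 0.53326639, -2.37491036,  1.54954943]), 'tvec': array([0.34853809, 0.23510452, 0.67499947])}
{'fx': 395.4989779500035, 'fy': 395.4989779500035, 'cx': 254.25776408636375, 'cy': 187.3989066650512, 'k1': -0.03351268268439046, 'rvec': array([ 2.03417458, -0.84193053,  0.42076802]), 'tvec': array([-0.34316297,  0.26673072,  0.68578552])}
```

View pics/a0.png

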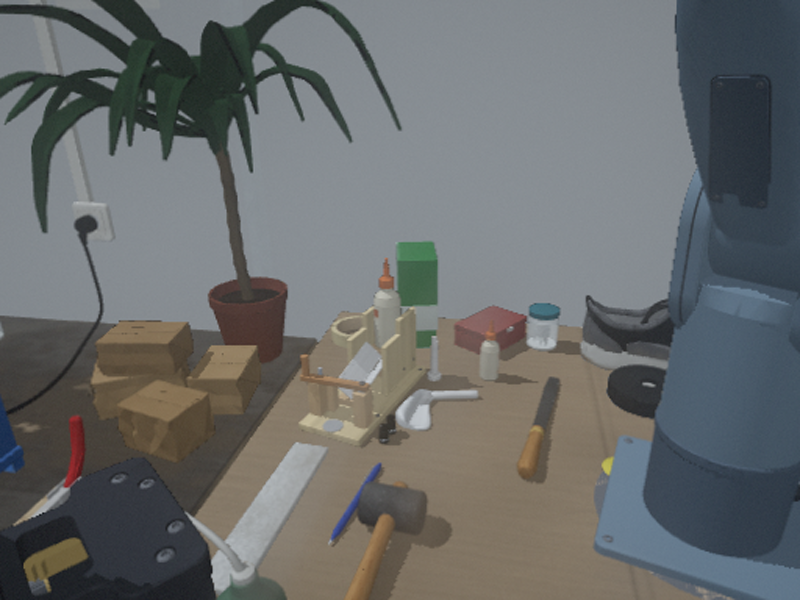

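View pics/b0.png

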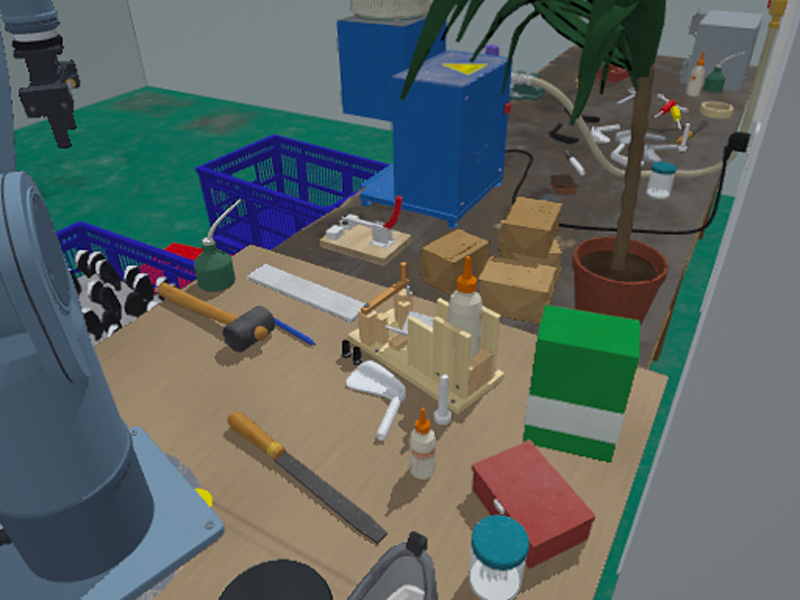

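The scene picture shows the rest at about (365,385) of 800x600, with the large bottle standing at (387,310) and the peg at (306,368). The side picture shows the rest at (425,345), the bottle at (465,310) and the peg at (404,278). The small bottle is a decoy.

```bash
python3 - <<'E'
from h import *
a=cv2.imread('pics/s0.png')[155:295,180:320]; b=cv2.imread('pics/d0.png')[155:275,210:350]
f=cv2.INTER_CUBIC
cv2.imwrite('pics/a1.png',cv2.resize(a,None,fx=4.2,fy=4.2,interpolation=f))
cv2.imwrite('pics/b1.png',cv2.resize(b,None,fx=5,fy=5,interpolation=f))
E
```

```text
(no output)
```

View pics/a1.png

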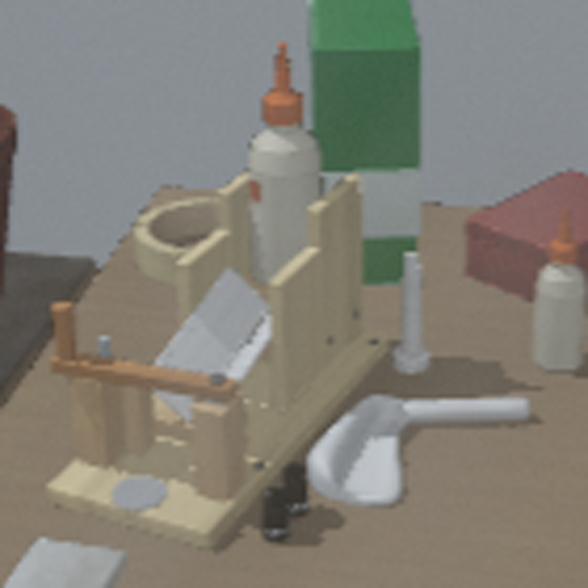

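View pics/b1.png

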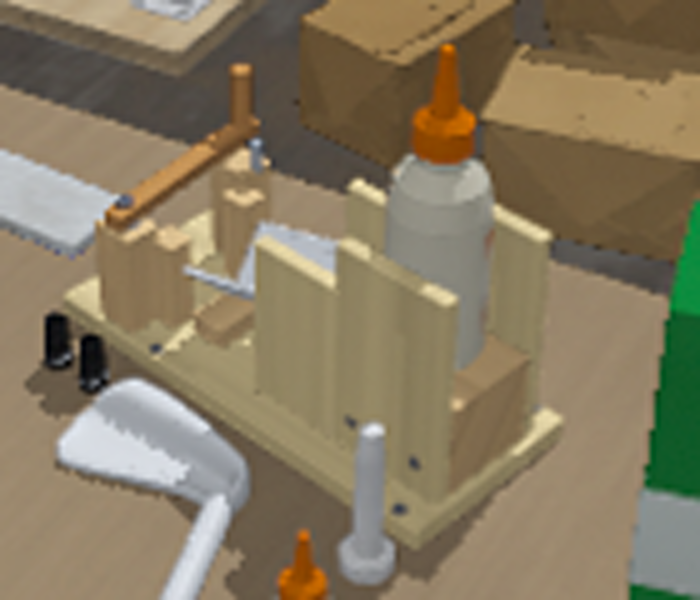

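Crops: peg top at (63,306) and (241,68), pivot bolt at (218,379) and (124,201), nozzle tip at (282,43) and (447,48). The base and cheek corners are clear, so I'll fit the rest pose to these.

```bash
cat > fit.py <<'E'
from h import *
import pickle
from scipy.optimize import least_squares
a,b=pickle.load(open('cal.pkl','rb'))
S=lambda u,v:(180+u/4.2,155+v/4.2); D=lambda u,v:(210+u/5,155+v/5)
def W(p,q): c,s=np.cos(p[2]),np.sin(p[2]); q=np.array(q)/1000; return np.array([p[0]+c*q[0]-s*q[1],p[1]+s*q[0]+c*q[1],q[2]])
def peg(t,z): return [127-86*np.sin(-t),37-86*np.cos(t),z]
def res(p,lab=False):
    xb,t,k,bx=p[3]*1000,p[4]*1000,p[5],p[6]*1000
    L=[(a,S(218,379),[127,37,79]),(b,D(124,201),[127,37,79]),(a,S(63,306),peg(k,108)),(b,D(241,68),peg(k,108)),
     (a,S(310,208),[0,25,120]),(a,S(272,290),[48,25,96]),(a,S(190,264),[48,-25,96]),
     (a,S(48,488),[xb+228,-50,t]),(a,S(212,543),[xb+228,50,t]),(b,D(562,420),[xb,-50,t]),(b,D(415,545),[xb,50,t]),
     (b,D(455,403),[-60,25,60]),(b,D(530,357),[-60,-25,60]),
     (a,S(282,43),[bx,0,208]),(b,D(447,48),[bx,0,208])]
    return np.array([proj(c,W(p,q))-np.array(m) for c,m,q in L])
if __name__=='__main__':
    r=least_squares(lambda p:res(p).ravel(),[.6,-.3,-1.5 if 0 else 2.,-.066,.012,.1,-.027],loss='soft_l1') 
    g=[least_squares(lambda p:res(p).ravel(),[onz(a,245,245,0)[0],onz(a,245,245,0)[1],y,-.066,.012,.1,-.027],loss='soft_l1') for y in np.arange(0,6.3,.7)]
    r=min(g,key=lambda r:r.cost); p=r.x
    print(r.cost,p.round(4)); print(res(p).round(1).tolist())
    np.save('p.npy',p)
    for n,q in dict(peg=peg(p[5],93),pegshut=peg(0,93),bottle=[p[6]*1000,0,111],seat=[123,0,49]).items(): print(n,W(p,q).round(4))
    for n,s,d in (('fa',S(275,533),D(58,362)),('fb',S(296,507),D(93,385)),('mand',S(411,363),D(367,570))): print(n,onz(a,*s,0).round(3),onz(b,*d,0).round(3))
    o=robot.get_obs(); print(R.from_quat(o['tool_rot'][[1,2,3,0]]).as_matrix().round(3))
    for n,s in (('box',(427,250)),):pass
E
python3 fit.py
```

```text
6.29861357484887 [ 0.4725 -0.1103  1.575  -0.0637  0.0077  0.1141 -0.0259]
[[0.2, -0.4], [-0.6, 0.4], [0.3, -0.5], [-0.7, 0.2], [-1.2, -0.1], [-1.0, -2.5], [-0.2, -0.2], [-0.3, 1.0], [-0.2, -0.9], [0.2, 0.9], [0.1, -0.7], [-0.3, 2.1], [-0.1, -0.1], [0.2, -0.1], [-0.3, 0.3]]
peg [0.5203 0.0267 0.093 ]
pegshut [0.5209 0.0169 0.093 ]
bottle [ 0.4726 -0.1363  0.111 ]
seat [0.472  0.0127 0.049 ]
fa [0.4   0.026 0.   ] [0.399 0.027 0.   ]
fb [0.4   0.001 0.   ] [0.4   0.003 0.   ]
mand [ 0.403 -0.165  0.   ] [ 0.402 -0.166  0.   ]
[[-0.912  0.41  -0.   ]
 [ 0.41   0.912 -0.001]
 [-0.    -0.001 -1.   ]]
```

```bash
cat > plan.py <<'E'
from h import *
R0=np.array([[0,1,0],[1,0,0],[0,0,-1.]])
def plan(*wp):   # (x,y,z [m], yaw, tilt)
    o=robot.get_obs(); M=R.from_quat(np.roll(o['tool_rot'],-1)).as_matrix()
    print('t',round(o['time'],2),'pos',o['eef_pos'].round(4),'F',o['ft_force'].round(2),'j',o['joint_positions'].round(2))
    for x,y,z,yaw,tilt in wp:
        T=R.from_euler('z',yaw).as_matrix()@R0@R.from_euler('y',tilt).as_matrix()
        print(R.from_matrix(M.T@T).as_rotvec().round(3).tolist(),(1000*M.T@(np.array([x,y,z])-o['eef_pos'])).round(1).tolist())
E
python3 - <<'E'
from plan import *
from fit import *
p=np.load('p.npy')
o1,d1=ray(a,*S(105,340)); o2,d2=ray(b,*D(257,142))
A=np.c_[d1,-d2]; s=np.linalg.lstsq(A,o2-o1,rcond=None)[0]; print('pin top',o1+s[0]*d1,o2+s[1]*d2)
plan((.515,.004,.2,0,0))
E
```

```text
pin top [0.51072722 0.00618262 0.07819392] [0.51233163 0.00617675 0.07988229]
t 0.1 pos [0.2665 0.5923 0.238 ] F [ 0.48 -0.05  0.18] j [-1.21  0.54 -0.    1.54  0.    1.07 -0.07]
[-0.001, 0.001, 1.148] [-467.9, -434.5, 38.7]
```

Emit:
arm_command --deltas '[0, 0, 0.1, -39, -36, 0, 0, 0, 0, 0.2, -78, -72, 0, 0, 0, 0, 0.3, -117, -109, 0, 0, 0, 0, 0.4, -156, -145, 0, 0, 0, 0, 0.5, -195, -181, 5, 0, 0, 0, 0.6, -234, -217, 10, 0, 0, 0, 0.7, -273, -253, 15, 0, 0, 0, 0.8, -312, -290, 20, 0, 0, 0, 0.9, -351, -326, 25, 0, 0, 0, 1.0, -390, -362, 30, 0, 0, 0, 1.1, -429, -398, 34, 0, 0, 0, 1.148, -468, -434, 38, 0]'

```text
time: 1.6
eef_pos: [0.5157, 0.0035, 0.2005]
tool_rot: [-0.0, 0.708, 0.707, -0.0]
ft_force: [-0.3, 0.4, -0.3]
opening: 0.009
grasp_force: 0.0
```

```bash
python3 - <<'E'
from plan import *
plan((.519,.004,.2,0,0),(.519,.004,.093,0,0))
E
```

```text
t 1.6 pos [0.5157 0.0035 0.2005] F [-0.28  0.42 -0.34] j [-0.44  0.38  0.43  1.95 -0.21  0.86  0.1 ]
[-0.0, -0.0, -0.002] [0.5, 3.3, 0.5]
[-0.0, -0.0, -0.002] [0.5, 3.3, 107.5]
```

Emit:
arm_command --deltas '[0, 0, 0, 0, 3, 30, 0, 0, 0, 0, 0, 3, 60, 0, 0, 0, 0, 0, 3, 90, 0, 0, 0, 0, 0, 3, 104, 0, 0, 0, 0, 0, 3, 107, 0, 0, 0, 0, 0, 3, 107, 0]'

```text
time: 2.35
eef_pos: [0.519, 0.005, 0.0943]
tool_rot: [0.0, 0.707, 0.707, 0.0]
ft_force: [-0.3, -0.4, 0.2]
opening: 0.006
grasp_force: 0.0
```

```bash
python3 - <<'E'
from plan import *
c=snap('side','d2.png'); cv2.imwrite('pics/d2c.png',cv2.resize(c['pixels'][80:300,180:400],(660,660)[:2] if 0 else (600,600),interpolation=cv2.INTER_CUBIC))
wp=[]
for t in np.r_[.11:1.5:18j]:
    x,y=.4355+.086*np.cos(t)+.0145*np.sin(t), .0167+.086*np.sin(t)-.0145*np.cos(t); wp.append((x,y,.093,t-.11,0))
plan(*wp)
E
```

```text
t 2.4 pos [0.5191 0.005  0.0946] F [-0.61  0.71 -0.19] j [-0.37  0.55  0.35  2.   -0.31  0.64  0.19]
[0.002, -0.0, 0.0] [6.7, 3.4, 1.6]
[0.002, -0.0, -0.082] [13.9, 3.6, 1.6]
[0.002, -0.0, -0.163] [21.0, 3.1, 1.6]
[0.002, -0.0, -0.245] [28.0, 2.0, 1.6]
[0.002, 0.0, -0.327] [35.0, 0.4, 1.6]
[0.002, 0.0, -0.409] [41.8, -1.8, 1.6]
[0.002, 0.0, -0.491] [48.4, -4.5, 1.6]
[0.002, 0.0, -0.572] [54.7, -7.7, 1.6]
[0.002, 0.0, -0.654] [60.8, -11.5, 1.6]
[0.002, 0.0, -0.736] [66.5, -15.8, 1.6]
[0.002, 0.0, -0.818] [71.8, -20.5, 1.6]
[0.001, 0.001, -0.899] [76.8, -25.6, 1.6]
[0.001, 0.001, -0.981] [81.3, -31.1, 1.5]
[0.001, 0.001, -1.063] [85.4, -36.9, 1.5]
[0.001, 0.001, -1.145] [89.0, -43.1, 1.5]
[0.001, 0.001, -1.226] [92.0, -49.6, 1.5]
[0.001, 0.001, -1.308] [94.5, -56.2, 1.5]
[0.001, 0.001, -1.39] [96.5, -63.1, 1.5]
```

View pics/d2c.png

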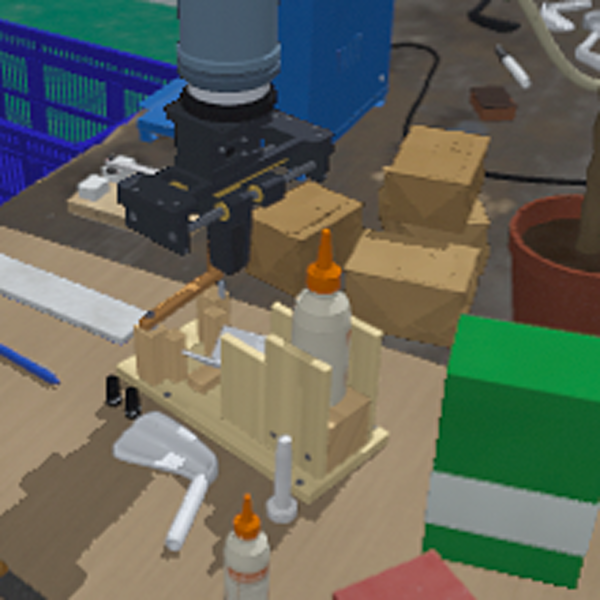

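The picture shows the shut fingers at (230,250), just on the step side of the peg and clear of the stop pin at (222,288). I'll swing the keeper now.

Emit:
arm_command --deltas '[0, 0, 0, 4, 3, 1, 0, 0, 0, 0, 9, 3, 1, 0, 0, 0, -0.08, 14, 4, 1, 0, 0, 0, -0.16, 21, 3, 1, 0, 0, 0, -0.24, 28, 2, 1, 0, 0, 0, -0.33, 35, 0, 1, 0, 0, 0, -0.41, 42, -2, 1, 0, 0, 0, -0.49, 48, -4, 1, 0, 0, 0, -0.57, 55, -8, 1, 0, 0, 0, -0.65, 61, -11, 1, 0, 0, 0, -0.74, 66, -16, 1, 0, 0, 0, -0.82, 72, -20, 1, 0]'

```text
time: 3.9
eef_pos: [0.4985, 0.0773, 0.093]
tool_rot: [0.0, 0.365, 0.931, 0.0]
ft_force: [0.4, -0.7, 0.2]
opening: 0.004
grasp_force: 0.3
```

```bash
python3 - <<'E'
from plan import *
wp=[]
for t in np.r_[1:1.5:6j]:
    x,y=.4355+.086*np.cos(t)+.0145*np.sin(t), .0167+.086*np.sin(t)-.0145*np.cos(t); wp.append((x,y,.093,t-.11,0))
t=1.5;x,y=.4355+.086*np.cos(t)+.0345*np.sin(t), .0167+.086*np.sin(t)-.0345*np.cos(t); wp.append((x,y,.093,t-.11,0)); wp.append((x,y,.18,t-.11,0))
plan(*wp)
E
```

```text
t 3.9 pos [0.4985 0.0773 0.093 ] F [ 0.36 -0.69  0.16] j [-0.35  0.52  0.14  2.03 -0.12  0.6   0.69]
[0.0, 0.0, -0.067] [5.8, -0.0, -0.0]
[0.0, 0.001, -0.167] [14.5, -0.6, -0.0]
[0.0, 0.001, -0.267] [23.1, -2.0, -0.0]
[0.0, 0.001, -0.367] [31.6, -4.2, -0.0]
[0.0, 0.001, -0.467] [39.7, -7.3, -0.0]
[0.0, 0.001, -0.567] [47.5, -11.1, -0.0]
[0.0, 0.001, -0.567] [31.9, 1.4, -0.0]
[0.0, 0.001, -0.567] [31.9, 1.4, -87.0]
```

Emit:
arm_command --deltas '[0, 0, -0.07, 6, 0, 0, 0, 0, 0, -0.17, 14, -1, 0, 0, 0, 0, -0.27, 23, -2, 0, 0, 0, 0, -0.37, 31, -4, 0, 0, 0, 0, -0.47, 40, -7, 0, 0, 0, 0, -0.57, 47, -11, 0, 0, 0, 0, -0.57, 47, -11, 0, 0, 0, 0, -0.57, 40, -5, 0, 0, 0, 0, -0.57, 32, 1, 0, 0, 0, 0, -0.57, 32, 1, -30, 0, 0, 0, -0.57, 32, 1, -75, 0, 0, 0, -0.57, 32, 1, -120, 0]'

```text
time: 5.4
eef_pos: [0.4764, 0.0993, 0.2141]
tool_rot: [0.0, 0.091, 0.996, -0.0]
ft_force: [-0.7, 0.2, -1.3]
opening: 0.006
grasp_force: 0.0
```

```bash
python3 - <<'E'
from plan import *
c=snap('side','d3.png')
from fit import *
# bottle axis x
plan((.47,.05,.26,.5,0),(.55,-.08,.28,0,.3),(.56,-.20,.26,0,.6),(.473,-.205,.20,0,.6),(.473,-.192,.127,0,.6))
E
```

```text
t 5.45 pos [0.4796 0.1    0.2196] F [1.74 1.01 3.82] j [-0.29  0.29 -0.01  1.98  0.    0.87  1.09]
[0.007, 0.006, 0.888] [0.0, -50.8, -40.6]
[-0.2, 0.254, 1.379] [-102.4, -164.0, -60.3]
[-0.407, 0.503, 1.346] [-133.8, -280.3, -40.5]
[-0.407, 0.503, 1.346] [-48.7, -301.2, 18.8]
[-0.407, 0.503, 1.346] [-45.8, -288.7, 91.8]
```

```bash
python3 - <<'E'
from plan import *
from fit import *
k=512/800
q=[onz(b,u*k,v*k,0) for u,v in ((528,443),(612,458))]; print(q)
for q0,(u,v) in zip(q,((538,310),(618,325))): # height from top pixel
    print(min(np.arange(.05,.3,.005),key=lambda z:np.linalg.norm(proj(b,[q0[0],q0[1],z])-np.array([u*k,v*k]))))
t=onz(b,640*k,320*k,.18);print(t, onz(b,548*k,310*k,.18))
plan((.473,-.03,.275,0,0),(.473,-.205,.275,0,0),(.473,-.205,.25,0,.6),(.473,-.200,.127,0,.6))
E
```

```text
[array([ 0.44870732, -0.26941898,  0.        ]), array([ 0.5011019 , -0.35792261,  0.        ])]
0.2049999999999999
0.19499999999999995
[ 0.53985628 -0.33483316  0.18      ] [ 0.48397839 -0.24959933  0.18      ]
t 5.45 pos [0.4796 0.1    0.2196] F [1.74 1.01 3.82] j [-0.29  0.29 -0.01  1.98  0.    0.87  1.09]
[0.009, 0.004, 1.388] [-17.5, -128.9, -55.8]
[0.009, 0.004, 1.388] [-49.3, -301.0, -56.2]
[-0.407, 0.503, 1.346] [-49.1, -301.0, -31.2]
[-0.407, 0.503, 1.346] [-47.2, -296.6, 91.8]
```

```bash
python3 - <<'E'
from plan import *
from fit import *
k=512/800
print('bottom right',onz(a,*S(403,283),0))
for h in (.19,.2,.21): print(h,[onz(a,*S(*s),h).round(3) for s in ((311,47),(418,49))],[onz(b,u*k,v*k,h).round(3) for u,v in ((540,310),(550,308),(618,328),(640,320))])
plan((.473,-.03,.275,0,0),(.473,-.188,.275,0,0),(.473,-.188,.22,0,.3),(.473,-.178,.127,0,.3))
E
```

```text
bottom right [ 0.45008964 -0.26265396  0.        ]
0.19 [array([ 0.478, -0.184,  0.19 ]), array([ 0.418, -0.206,  0.19 ])] [array([ 0.465, -0.25 ,  0.19 ]), array([ 0.476, -0.256,  0.19 ]), array([ 0.496, -0.33 ,  0.19 ]), array([ 0.526, -0.34 ,  0.19 ])]
0.2 [array([ 0.465, -0.157,  0.2  ]), array([ 0.407, -0.178,  0.2  ])] [array([ 0.453, -0.257,  0.2  ]), array([ 0.464, -0.263,  0.2  ]), array([ 0.483, -0.335,  0.2  ]), array([ 0.512, -0.345,  0.2  ])]
0.21 [array([ 0.452, -0.13 ,  0.21 ]), array([ 0.395, -0.151,  0.21 ])] [array([ 0.441, -0.264,  0.21 ]), array([ 0.451, -0.27 ,  0.21 ]), array([ 0.47, -0.34,  0.21]), array([ 0.499, -0.35 ,  0.21 ])]
t 5.45 pos [0.4796 0.1    0.2196] F [1.74 1.01 3.82] j [-0.29  0.29 -0.01  1.98  0.    0.87  1.09]
[0.009, 0.004, 1.388] [-17.5, -128.9, -55.8]
[0.009, 0.004, 1.388] [-46.2, -284.2, -56.2]
[-0.2, 0.254, 1.379] [-45.8, -284.4, -1.2]
[-0.2, 0.254, 1.379] [-43.3, -275.0, 91.9]
```

Emit:
arm_command --deltas '[0, 0, 0.17, -4, -30, -25, 0, 0, 0, 0.34, -9, -66, -50, 0, 0, 0, 0.52, -14, -103, -56, 0, 0, 0, 0.69, -20, -140, -56, 0, 0, 0, 0.86, -26, -176, -56, 0, 0, 0, 1.04, -33, -212, -56, 0, 0, 0, 1.21, -40, -248, -56, 0, 0, 0, 1.388, -46, -284, -56, 0, -0.1, 0.13, 1.388, -46, -284, -56, 0, -0.2, 0.254, 1.379, -46, -284, -40, 0, -0.2, 0.254, 1.379, -46, -284, -20, 0, -0.2, 0.254, 1.379, -46, -284, -10, 0]'

```text
time: 6.95
eef_pos: [0.4698, -0.1889, 0.2215]
tool_rot: [-0.108, 0.7, 0.699, 0.102]
ft_force: [0.0, -0.0, -0.2]
opening: 0.009
grasp_force: 0.0
```

```bash
python3 - <<'E'
from plan import *
c=snap('side','d4.png'); e=snap('scene','s4.png')
cv2.imwrite('pics/c4.png',np.hstack([cv2.resize(i,(400,400),interpolation=cv2.INTER_CUBIC) for i in (c['pixels'][60:260,200:400],e['pixels'][110:290,170:350])]))
plan((.473,-.178,.2,0,.3),(.473,-.178,.127,0,.3))
E
```

```text
t 7.05 pos [ 0.4698 -0.1878  0.2219] F [-0.94 -0.78 -0.26] j [ 0.2   0.42  0.33  1.85 -0.44  1.1   0.76]
[-0.01, 0.002, -0.001] [2.9, 3.4, 23.8]
[-0.01, 0.002, -0.001] [-18.6, 4.2, 93.6]
```

View pics/c4.png

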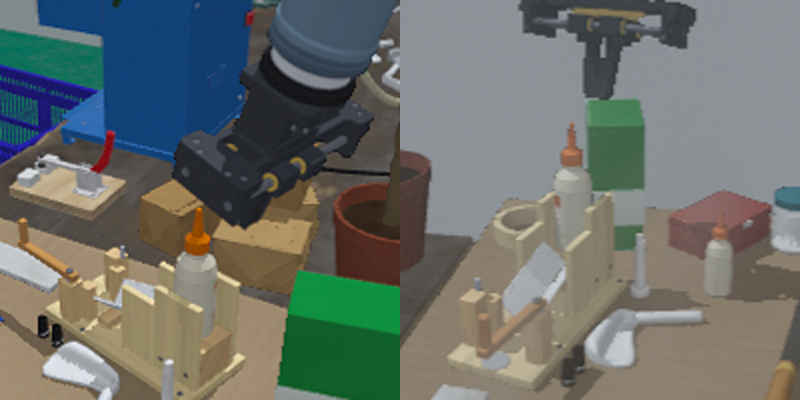

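The keeper now points away from the step (peg at (24,232) left, (485,330) right), and the bottle still stands. The fingers are above and behind it, so I'll lower them behind the bottle.

Emit:
arm_command --deltas '[0, 0, 0, 1, 3, 20, 0, 0, 0, 0, -6, 4, 45, 0, 0, 0, 0, -12, 4, 70, 0, 0, 0, 0, -18, 4, 88, 0, 0, 0, 0, -19, 4, 93, 0, 0, 0, 0, -19, 4, 93, 0, 0, 0, 0, -19, 4, 93, 0]'

```text
time: 7.92
eef_pos: [0.4737, -0.1793, 0.129]
tool_rot: [-0.107, 0.699, 0.699, 0.102]
ft_force: [0.8, -0.2, -0.1]
opening: 0.005
grasp_force: 0.0
```

```bash
python3 - <<'E'
from plan import *
plan(*[(.473,y,.127,0,.3) for y in (-.178,-.168,-.15,-.13,-.115)],(.473,-.17,.14,0,.3))
E
```

```text
t 7.92 pos [ 0.4737 -0.1793  0.129 ] F [ 0.75 -0.21 -0.07] j [ 0.23  0.55  0.28  1.91 -0.52  0.92  0.85]
[-0.007, 0.003, -0.001] [0.7, -0.7, 2.3]
[-0.007, 0.003, -0.001] [10.2, -0.7, 5.3]
[-0.007, 0.003, -0.001] [27.4, -0.7, 10.5]
[-0.007, 0.003, -0.001] [46.6, -0.7, 16.4]
[-0.007, 0.003, -0.001] [60.9, -0.6, 20.8]
[-0.007, 0.003, -0.001] [12.1, -0.8, -7.8]
```

Emit:
arm_command --deltas '[0, 0, 0, 5, -1, 2, 0, 0, 0, 0, 9, -1, 3, 0, 0, 0, 0, 12, -1, 4, 0, 0, 0, 0, 15, -1, 5, 0, 0, 0, 0, 18, -1, 6, 0, 0, 0, 0, 21, -1, 7, 0, 0, 0, 0, 24, -1, 8, 0, 0, 0, 0, 27, -1, 9, 0, 0, 0, 0, 30, -1, 10, 0, 0, 0, 0, 32, -1, 11, 0, 0, 0, 0, 34, -1, 11, 0, 0, 0, 0, 36, -1, 12, 0]'

```text
time: 9.43
eef_pos: [0.4721, -0.141, 0.1274]
tool_rot: [-0.108, 0.699, 0.699, 0.102]
ft_force: [-0.1, 0.5, -0.4]
opening: 0.001
grasp_force: 0.0
```

```bash
python3 - <<'E'
from plan import *
c=snap('side','d5.png'); e=snap('scene','s5.png')
cv2.imwrite('pics/c5.png',np.hstack([cv2.resize(i,(400,400),interpolation=cv2.INTER_CUBIC) for i in (c['pixels'][120:280,200:360],e['pixels'][130:290,170:330])]))
plan(*[(.473,y,.128,0,.3) for y in (-.14,-.13,-.12,-.11)])
E
```

```text
t 9.53 pos [ 0.472  -0.1407  0.1273] F [ 0.68 -0.66  0.02] j [ 0.17  0.53  0.27  1.96 -0.53  0.88  0.8 ]
[-0.008, 0.002, -0.001] [0.9, 0.9, -0.5]
[-0.008, 0.002, -0.001] [10.4, 1.0, 2.5]
[-0.008, 0.002, -0.001] [20.0, 1.0, 5.4]
[-0.008, 0.002, -0.001] [29.6, 1.0, 8.3]
```

View pics/c5.png

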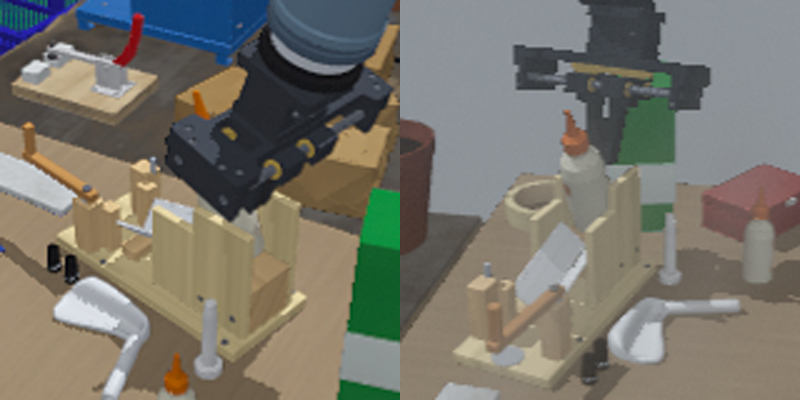

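The bottle is tilting forward: its nozzle is at (568,115) on the right, leaning toward the cradle. I'll keep pushing slowly until it falls, then back off.

Emit:
arm_command --deltas '[0, 0, 0, 3, 1, 1, 0, 0, 0, 0, 6, 1, 1, 0, 0, 0, 0, 8, 1, 2, 0, 0, 0, 0, 10, 1, 3, 0, 0, 0, 0, 12, 1, 3, 0, 0, 0, 0, 14, 1, 4, 0, 0, 0, 0, 16, 1, 4, 0, 0, 0, 0, 18, 1, 5, 0, 0, 0, 0, 18, 1, 5, 0, 0, 0, 0, 18, 1, 5, 0]'

```text
time: 10.78
eef_pos: [0.473, -0.1225, 0.1278]
tool_rot: [-0.108, 0.699, 0.699, 0.102]
ft_force: [-0.4, -0.3, 0.5]
opening: 0.004
grasp_force: 0.0
```

```bash
python3 - <<'E'
from plan import *
c=snap('side','d6.png'); e=snap('scene','s6.png')
cv2.imwrite('pics/c6.png',np.hstack([cv2.resize(i,(400,400),interpolation=cv2.INTER_CUBIC) for i in (c['pixels'][120:280,200:360],e['pixels'][180:290,190:300])]))
plan((.472,-.17,.15,0,.15),(.472,-.17,.15,0,0),(.472,-.15,.079,0,0))
E
```

```text
t 10.88 pos [ 0.473  -0.1225  0.1278] F [ 0.29 -0.55 -0.43] j [ 0.14  0.52  0.26  1.98 -0.54  0.86  0.77]
[-0.008, -0.148, -0.001] [-38.9, -1.3, -35.2]
[-0.008, -0.298, -0.0] [-38.9, -1.3, -35.2]
[-0.008, -0.298, -0.0] [-40.6, -0.7, 38.6]
```

View pics/c6.png

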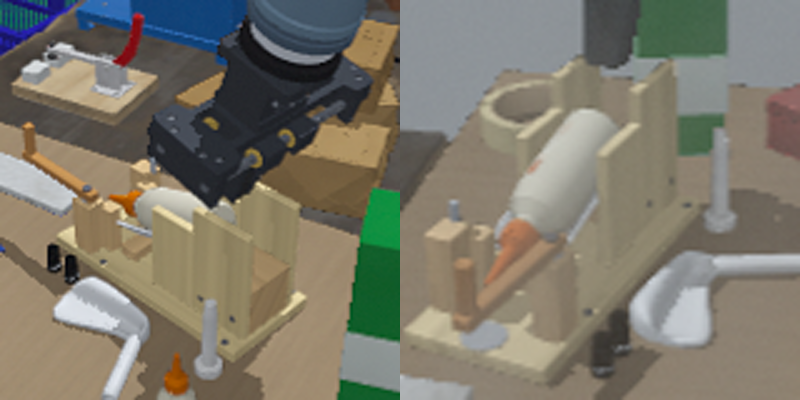

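The bottle lies in the cradle, nozzle toward the keeper, cap at about (515,240) on the right. Next I'll go upright behind it and down into the stall.

```bash
python3 - <<'E'
from plan import *
plan((.4725,-.16,.15,0,0),(.4725,-.16,.077,0,0))
E
```

```text
t 10.88 pos [ 0.473  -0.1225  0.1278] F [ 0.29 -0.55 -0.43] j [ 0.14  0.52  0.26  1.98 -0.54  0.86  0.77]
[-0.008, -0.298, -0.0] [-29.4, -0.8, -32.2]
[-0.008, -0.298, -0.0] [-50.8, -0.2, 37.6]
```

Emit:
arm_command --deltas '[0, 0, 0, -10, 0, -15, 0, 0, -0.1, 0, -20, -1, -32, 0, -0.004, -0.2, 0, -29, -1, -32, 0, -0.008, -0.298, 0, -29, -1, -32, 0, -0.008, -0.298, 0, -33, -1, -22, 0, -0.008, -0.298, 0, -37, -1, -9, 0, -0.008, -0.298, 0, -41, 0, 5, 0, -0.008, -0.298, 0, -45, 0, 18, 0, -0.008, -0.298, 0, -49, 0, 31, 0, -0.008, -0.298, 0, -51, 0, 37, 0, -0.008, -0.298, 0, -51, 0, 37, 0]'

```text
time: 12.25
eef_pos: [0.4724, -0.1603, 0.077]
tool_rot: [-0.0, 0.707, 0.707, -0.0]
ft_force: [0.5, -0.4, 0.1]
opening: 0.004
grasp_force: 0.0
```

```bash
python3 - <<'E'
from plan import *
plan((.4725,-.16,.076,0,0),(.4725,-.13,.076,0,0),(.4725,-.104,.074,0,0))
E
```

```text
t 12.25 pos [ 0.4724 -0.1603  0.077 ] F [ 0.49 -0.45  0.09] j [-0.04  0.56  0.35  2.05 -0.34  0.58  0.54]
[-0.001, -0.0, -0.0] [0.3, 0.1, 1.0]
[-0.001, -0.0, -0.0] [30.3, 0.1, 1.0]
[-0.001, -0.0, -0.0] [56.3, 0.1, 3.0]
```

Emit:
arm_command --deltas '[0, 0, 0, 6, 0, 1, 0, 0, 0, 0, 11, 0, 1, 0, 0, 0, 0, 16, 0, 1, 0, 0, 0, 0, 20, 0, 1, 0, 0, 0, 0, 24, 0, 1, 0, 0, 0, 0, 28, 0, 1, 0, 0, 0, 0, 32, 0, 1, 0, 0, 0, 0, 36, 0, 2, 0, 0, 0, 0, 40, 0, 2, 0, 0, 0, 0, 44, 0, 2, 0, 0, 0, 0, 47, 0, 2, 0, 0, 0, 0, 50, 0, 2, 0]'

```text
time: 13.75
eef_pos: [0.4727, -0.1101, 0.0755]
tool_rot: [-0.0, 0.707, 0.707, -0.0]
ft_force: [-0.6, -0.1, -0.2]
opening: 0.005
grasp_force: 0.2
```

Emit:
arm_command --deltas '[0, 0, 0, 1, 0, 0, 0, 0, 0, 0, 2, 0, 0, 0, 0, 0, 0, 3, 0, 0, 0, 0, 0, 0, 4, 0, 0, 0, 0, 0, 0, 4, 0, 0, 0]'

```text
time: 14.38
eef_pos: [0.4727, -0.1062, 0.0755]
tool_rot: [-0.0, 0.707, 0.707, -0.0]
ft_force: [0.7, -0.4, -0.1]
opening: 0.001
grasp_force: 0.0
```

Emit:
arm_command --deltas '[0, 0, 0, 1, 0, 0, 0, 0, 0, 0, 2, 0, 0, 0, 0, 0, 0, 2, 0, 0, 0]'

```text
time: 14.75
eef_pos: [0.4727, -0.1041, 0.0755]
tool_rot: [-0.0, 0.707, 0.707, -0.0]
ft_force: [-0.3, 0.2, -0.1]
opening: 0.006
grasp_force: 0.1
```

Emit:
arm_command --deltas '[0, 0, 0, 1, 0, 0, 0, 0, 0, 0, 1, 0, 0, 0]'

```text
time: 15.0
eef_pos: [0.4727, -0.1032, 0.0755]
tool_rot: [-0.0, 0.707, 0.707, -0.0]
ft_force: [-0.2, -0.1, -1.7]
opening: 0.006
grasp_force: 0.2
```

Emit:
arm_command --deltas '[0, 0, 0, 1, 0, 0, 0, 0, 0, 0, 1, 0, 0, 0]'

```text
time: 15.25
eef_pos: [0.4728, -0.1025, 0.0755]
tool_rot: [0.0, 0.707, 0.707, -0.0]
ft_force: [-1.0, -1.6, 0.3]
opening: 0.007
grasp_force: 0.7
```

Emit:
arm_command --deltas '[0, 0, 0, 1, 0, 0, 0, 0, 0, 0, 1, 0, 0, 0]'

```text
time: 15.5
eef_pos: [0.4729, -0.1018, 0.0756]
tool_rot: [0.0, 0.707, 0.707, -0.0]
ft_force: [-0.3, -4.3, 0.6]
opening: -0.0
grasp_force: 1.8
```

```bash
python3 - <<'E'
from plan import *
c=snap('side','d7.png'); e=snap('scene','s7.png')
cv2.imwrite('pics/c7.png',np.hstack([cv2.resize(i,(400,600),interpolation=cv2.INTER_CUBIC) for i in (c['pixels'][165:255,215:275],e['pixels'][190:280,190:250])]))
plan()
E
```

```text
t 15.6 pos [ 0.4729 -0.1017  0.0756] F [ 0.63 -3.74  1.39] j [-0.16  0.55  0.35  2.09 -0.34  0.55  0.44]
```

View pics/c7.png

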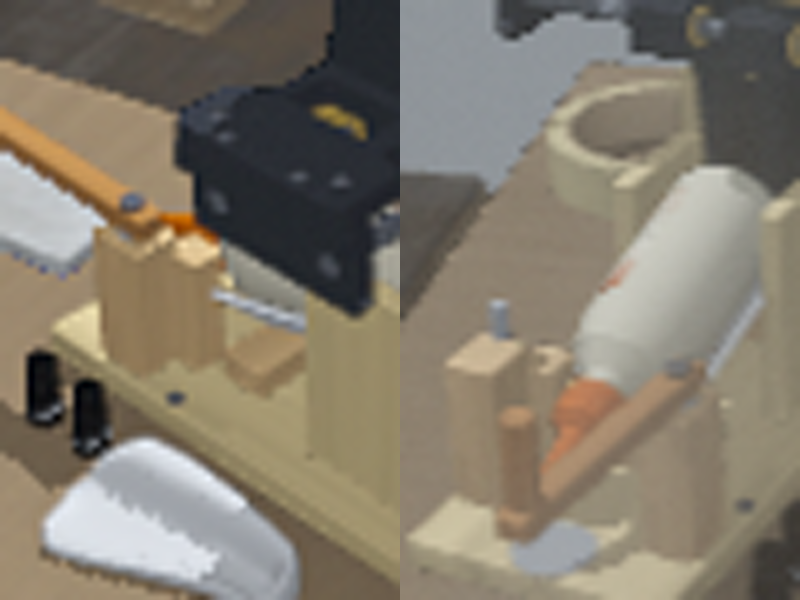

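A steady 4 N at the predicted home position means the shoulder is on the yoke; the neck lies in it at (585,400) on the right. I'll back out and work out the closing sweep.

Emit:
arm_command --deltas '[0, 0, 0, -8, 0, 0, 0, 0, 0, 0, -20, 0, 0, 0, 0, 0, 0, -30, 0, 0, 0, 0, 0, 0, -30, 0, -40, 0, 0, 0, 0, -30, 0, -80, 0, 0, 0, 0, -30, 0, -120, 0, 0, 0, 0, -30, 0, -120, 0]'

```text
time: 16.48
eef_pos: [0.4745, -0.1322, 0.198]
tool_rot: [0.002, 0.707, 0.707, 0.002]
ft_force: [0.3, -0.0, 0.1]
opening: 0.004
grasp_force: 0.0
```

```bash
python3 - <<'E'
from plan import *
from fit import *
P=onz(a,207.7,251.8,.108); C=np.array([.4355,.0167]); t=np.arctan2(P[1]-C[1],P[0]-C[0]); print(P,t,np.hypot(*(P[:2]-C)))
def f(t,g,z): return (C[0]+.086*np.cos(t)-g*np.sin(t),C[1]+.086*np.sin(t)+g*np.cos(t),z,t-.11,0)
plan(f(t,.0245,.19),f(t,.0245,.093))
E
```

```text
[0.4401988  0.10180311 0.108     ] 1.5156393602114069 0.08523272910999465
t 16.48 pos [ 0.4745 -0.1322  0.198 ] F [ 0.33 -0.    0.07] j [-0.2   0.34  0.47  2.01 -0.21  0.83  0.38]
[0.004, 0.004, -1.406] [236.1, -58.9, 7.6]
[0.004, 0.004, -1.406] [236.1, -59.4, 104.6]
```

Emit:
arm_command --deltas '[0, 0, -0.17, 29, -7, 0, 0, 0, 0, -0.35, 59, -15, 0, 0, 0, 0, -0.53, 89, -22, 0, 0, 0, 0, -0.7, 118, -30, 0, 0, 0, 0, -0.88, 148, -37, 0, 0, 0, 0, -1.05, 177, -45, 0, 0, 0, 0, -1.23, 207, -52, 0, 0, 0, 0, -1.4, 236, -59, 4, 0, 0, 0, -1.4, 236, -59, 20, 0, 0, 0, -1.4, 236, -59, 40, 0, 0, 0, -1.4, 236, -59, 60, 0, 0, 0, -1.4, 236, -59, 60, 0]'

```text
time: 17.98
eef_pos: [0.4121, 0.1039, 0.1338]
tool_rot: [-0.002, 0.085, 0.996, -0.001]
ft_force: [0.1, -0.1, -0.3]
opening: 0.006
grasp_force: 0.0
```

```bash
cat > arc.py <<'E'
from plan import *
C=np.array([.4355,.0167])
def f(t,g,z): return (C[0]+.086*np.cos(t)-g*np.sin(t),C[1]+.086*np.sin(t)+g*np.cos(t),z,t-.11,0)
E
python3 - <<'E'
from arc import *
plan(f(1.515,.0245,.093))
E
```

```text
t 17.98 pos [0.4121 0.1039 0.1338] F [ 0.12 -0.1  -0.29] j [-0.42  0.33  0.07  2.19 -0.04  0.62  1.09]
[-0.002, -0.004, -0.005] [-3.9, 0.7, 40.8]
```

Emit:
arm_command --deltas '[0, 0, 0, -2, 1, 15, 0, 0, 0, 0, -3, 1, 30, 0, 0, 0, 0, -3, 1, 40, 0, 0, 0, 0, -3, 1, 40, 0]'

```text
time: 18.48
eef_pos: [0.4164, 0.1051, 0.0949]
tool_rot: [-0.001, 0.085, 0.996, -0.0]
ft_force: [-0.7, -0.5, 0.4]
opening: 0.003
grasp_force: 0.0
```

```bash
python3 - <<'E'
from arc import *
plan(*[f(t,.0145,.093) for t in np.r_[1.52:.5:12j]])
E
```

```text
t 18.48 pos [0.4164 0.1051 0.0949] F [-0.74 -0.52  0.39] j [-0.41  0.42  0.07  2.2  -0.05  0.52  1.1 ]
[-0.001, -0.001, -0.01] [-9.2, -0.2, 1.9]
[-0.001, -0.001, 0.083] [-17.0, 1.7, 1.9]
[-0.001, -0.001, 0.176] [-25.0, 2.9, 1.9]
[-0.001, -0.001, 0.268] [-33.1, 3.4, 1.8]
[-0.001, -0.001, 0.361] [-41.2, 3.1, 1.8]
[-0.001, -0.001, 0.454] [-49.2, 2.0, 1.8]
[-0.001, -0.001, 0.546] [-57.1, 0.2, 1.8]
[-0.001, -0.001, 0.639] [-64.8, -2.3, 1.8]
[-0.001, -0.001, 0.732] [-72.2, -5.5, 1.8]
[-0.001, -0.001, 0.825] [-79.3, -9.4, 1.8]
[-0.001, -0.001, 0.917] [-86.0, -13.9, 1.8]
[-0.001, -0.001, 1.01] [-92.2, -19.0, 1.8]
```

Emit:
arm_command --deltas '[0, 0, 0, -9, 0, 2, 0, 0, 0, 0.08, -17, 2, 2, 0, 0, 0, 0.17, -25, 3, 2, 0, 0, 0, 0.27, -33, 3, 2, 0, 0, 0, 0.36, -41, 3, 2, 0, 0, 0, 0.45, -49, 2, 2, 0, 0, 0, 0.55, -57, 0, 2, 0, 0, 0, 0.64, -65, -2, 2, 0, 0, 0, 0.73, -72, -5, 2, 0, 0, 0, 0.82, -79, -9, 2, 0, 0, 0, 0.92, -86, -14, 2, 0, 0, 0, 1.01, -92, -19, 2, 0]'

```text
time: 19.98
eef_pos: [0.5054, 0.0709, 0.0939]
tool_rot: [0.0, 0.558, 0.83, 0.001]
ft_force: [0.2, 0.7, -0.2]
opening: 0.002
grasp_force: 0.3
```

```bash
python3 - <<'E'
from arc import *
plan(*[f(t,.0145,.093) for t in np.r_[.45:.05:7j]],f(0,.0145,.093),f(-.03,.0145,.093))
E
```

```text
t 19.98 pos [0.5054 0.0709 0.0939] F [ 0.16  0.67 -0.21] j [-0.49  0.54  0.33  2.02 -0.29  0.62  0.43]
[0.001, -0.0, 0.047] [-3.9, -0.3, 0.9]
[0.001, -0.0, 0.114] [-9.6, 0.8, 0.9]
[0.001, -0.0, 0.181] [-15.4, 1.6, 0.9]
[0.001, -0.0, 0.247] [-21.2, 2.0, 0.9]
[0.001, -0.0, 0.314] [-27.0, 1.9, 0.9]
[0.001, -0.0, 0.381] [-32.8, 1.5, 0.9]
[0.001, -0.0, 0.447] [-38.6, 0.7, 0.9]
[0.001, -0.0, 0.497] [-42.8, -0.1, 0.9]
[0.001, -0.0, 0.527] [-45.4, -0.7, 0.9]
```

Emit:
arm_command --deltas '[0, 0, 0.05, -4, 0, 1, 0, 0, 0, 0.11, -9, 1, 1, 0, 0, 0, 0.18, -15, 2, 1, 0, 0, 0, 0.25, -21, 2, 1, 0, 0, 0, 0.31, -27, 2, 1, 0, 0, 0, 0.38, -33, 1, 1, 0, 0, 0, 0.45, -38, 1, 1, 0, 0, 0, 0.49, -41, 0, 1, 0, 0, 0, 0.49, -41, 0, 1, 0]'

```text
time: 21.1
eef_pos: [0.5206, 0.0336, 0.0927]
tool_rot: [0.0, 0.741, 0.671, 0.001]
ft_force: [2.4, 2.7, 0.2]
opening: 0.003
grasp_force: 1.9
```

Emit:
arm_command --deltas '[0, 0, 0, -1, 0, 0, 0, 0, 0, 0, -1, 0, 0, 0]'

```text
time: 21.35
eef_pos: [0.5205, 0.0333, 0.0927]
tool_rot: [-0.0, 0.741, 0.672, 0.001]
ft_force: [3.0, 5.1, 1.5]
opening: 0.004
grasp_force: 3.1
```

Emit:
arm_command --deltas '[0, 0, 0, -1, 0, 0, 0, 0, 0, 0, -1, 0, 0, 0]'

```text
time: 21.6
eef_pos: [0.5206, 0.0332, 0.0928]
tool_rot: [-0.0, 0.741, 0.672, 0.001]
ft_force: [3.1, 6.9, 2.0]
opening: 0.004
grasp_force: 4.1
```

The keeper is against something hard (7 N, no motion). I'll back away and look.

Emit:
arm_command --deltas '[0, 0, 0, 4, 0, 0, 0, 0, 0, 0, 12, 0, 0, 0, 0, 0, 0, 20, 0, 0, 0, 0, 0, 0, 25, 0, -30, 0, 0, 0, 0, 45, 0, -70, 0, 0, 0, 0, 90, 0, -110, 0, 0, 0, 0, 140, 0, -120, 0, 0, 0, 0, 180, 0, -120, 0, 0, 0, 0, 180, 0, -120, 0]'

```text
time: 22.72
eef_pos: [0.5367, 0.2144, 0.212]
tool_rot: [-0.001, 0.739, 0.673, -0.0]
ft_force: [-0.9, -0.4, 0.5]
opening: 0.004
grasp_force: 0.0
```

```bash
python3 - <<'E'
from plan import *
c=snap('side','d8.png'); e=snap('scene','s8.png')
cv2.imwrite('pics/c8.png',np.hstack([cv2.resize(i,(400,600),interpolation=cv2.INTER_CUBIC) for i in (c['pixels'][150:264,215:291],e['pixels'][190:295,180:250])]))
plan()
E
```

```text
t 22.82 pos [0.5372 0.2097 0.212 ] F [ 0.31 -1.16  0.66] j [-0.86  0.49  0.55  1.79 -0.3   0.95 -0.28]
```

View pics/c8.png

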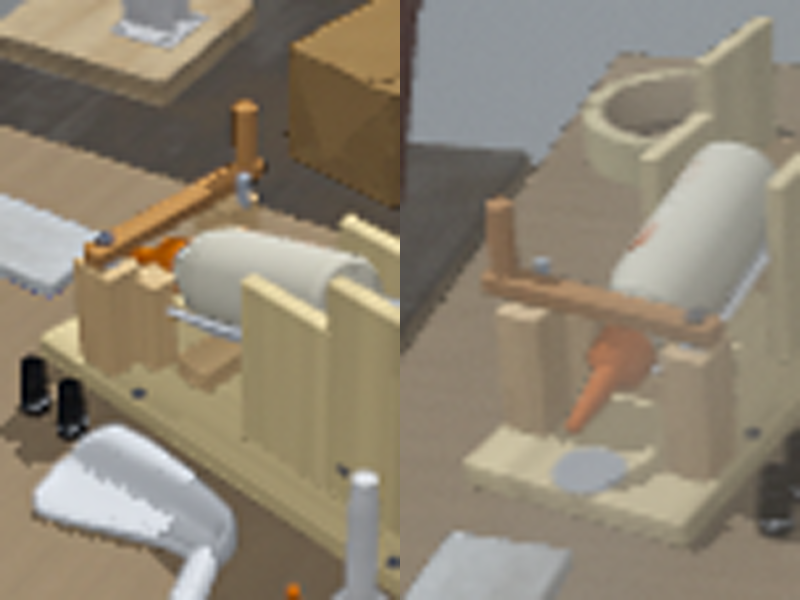

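```bash
python3 - <<'E'
from fit import *
p=np.load('p.npy')
for t in (0,.05,.1): print(t,proj(a,W(p,peg(t,108))),proj(b,W(p,peg(t,108))))
print('meas',(197.5,225.5),(261.7,170))
for s in (0,5,10): 
  d=148-111-s; print('tip',s,proj(a,W(p,[123+d*.966,0,49-d*.259+0])),'meas',(209.75,265.25))
E
```

```text
0 [197.54207617 225.36950557] [260.64796839 170.26604532]
0.05 [196.48938383 226.20414871] [259.32033168 169.61929124]
0.1 [195.51210813 227.0627097 ] [257.93902929 169.01212672]
meas (197.5, 225.5) (261.7, 170)
tip 0 [210.69765018 264.01634347] meas (209.75, 265.25)
tip 5 [211.84352071 262.37848091] meas (209.75, 265.25)
tip 10 [212.97944112 260.75484059] meas (209.75, 265.25)
```

The pixels match keeper angle 0 and the bottle at home, so I'm handing in.

```bash
python3 -c "
from station import robot
print(robot.job_done())"
```

```text
the job is handed in; nothing more can be done
None
```

The job is handed in: the bottle lies nose-down in the cradle with its shoulder at the yoke, the keeper is shut against its stop pin over the neck, and the arm never went near the mandrel or ferrules; hand-in gave no verdict.

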